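# Set the depth stop turret to its fourth stop

### The arm

A 7-joint arm with a two-finger parallel gripper is mounted at the origin on the work surface. World frame = base frame: x ahead of the robot, y to its left, z up, the work surface at z = 0. Lengths are in m, angles in rad, forces in N, time in s.
With the tool pointing down it reaches from about 0.425 to 0.925 m from the base axis. Payload 6.8 kg.
Tool frame: the origin (TCP) lies midway between the tips of the shut fingers; the grasp point (between the pads) lies 19 mm behind it; z points along the fingers, y is the line along which they close (so a half turn about z gives the same grasp; the last joint's range is limited). The gripper opens to 85 mm and grips with 20 to 120 N. Pads are 22 mm wide; open, the fingers measure 114 mm over their backs; the gripper's body (76 mm by 85 mm) begins 54 mm behind the grasp point. The pads swing forward as they close: fully open they stand 13 mm farther back than shut.
Start: joints at [-1.43, 0.477, 0.022, 1.555, -0.011, 1.109, -0.083], TCP at [0.166, 0.654, 0.231] pointing down, gripper open.
Joint ranges: [-2.96, 2.96], [-0.34, 2.1], [-1.41, 1.46], [0.24, 2.44], [-1.37, 4.51], [0.17, 1.92], [-2.96, 2.96]. Speed limits (rad/s): [2.39, 2.39, 3.14, 3.14, 3.14, 3.14, 3.14].

### API

Orientations are given as a rotation vector (axis times angle).
In Python, from bench import get_obs, grab_frame, camera_params, r gives the robot as it stands.
- The arm moves only by the shell command python3 -m jog 'ROWS' [FORCE]. ROWS is JSON, a list of rows, each an object of numbers: "rx", "ry", "rz": the turn, a rotation vector about the world's x, y, z scaled (see below); "x", "y", "z": the shift along the world's x, y, z scaled (see below); "jaw": the opening, from -1 (shut) to 1 (fully open). In form: [{"rx": .., "ry": .., "rz": .., "x": .., "y": .., "z": .., "jaw": ..}, ...]. A call has 1 to 8 rows; each row shifts and turns the commanded pose from where the row before left it; what a row does not reach is not made up. The controller multiplies each number of a shift by 60 mm and each number of a turn by 10 degrees. A row lasts 1/8 s, in which the tool goes at most 62.5 mm and 10.7 degrees, less where a joint would pass 70% of its speed; a pose out of reach is approached as far as the arm can. A call with a number of a shift or a turn outside -1 to 1 is refused whole. A call with a gripper value outside its range is refused whole. The fingers move at their own pace and stop on an object; FORCE is the grip in N (left out, the last holds). Time passes only in rows, so rows that do not move let the fingers close. It gives the time, the measured TCP pose, the force, the opening and the grip force at its end, in the units of the state.
- get_obs(): the state, without advancing time (a new reading comes with each control period).
- grab_frame(name): name is "scene" or "side" or "wrist"; returns the picture (384x512x3 uint8, red, green, blue); there is no depth.
- camera_params(name): a dict with "fx", "fy", "cx", "cy" (pixels), "R" (3x3) and "t" (3): a world point X has camera coordinates R X + t. Camera axes: x right, y down, z forward; pixel columns grow to the right and rows downward; lengths in m; the calibration is good to about 2 mm. A picture is of the moment at which its call begins: read the wrist's pose just before it. camera_params takes no time and is no camera call; for the wrist camera it gives the pose at the moment of the call.
- r.hand_in(): hands the job in; it is judged then, once.
The state is a dict: "clock": time; "joints": joint angles; "qvel": joint speeds; "tau": joint torques, N m; "tcp_pos": TCP position; "orientation": TCP orientation; "contact_force": force on the tool from outside, world axes, zero at the start; "moment": the same for the moment, N m; "grip_width": finger opening in m; "gripper_force": force on a finger pad.
Only numpy, scipy, OpenCV 4.12 (cv2) and the standard library are available. Lean on these libraries where they do the work, as an engineer would, in place of code of your own. Each camera call takes 0.05 s, during which the arm holds its last target. There are 200 camera calls.

### The job

Set the bench depth stop to its fourth step: turn the turret click by click by the square head on top of it until the fourth stop screw, counted from the shortest, sits squarely under the depth rod in its notch, with the rod still raised while you turn. Then bring the rod down by its knob until its rubber foot bears gently on that screw, without forcing it, and let go so that it stays resting there. Leave the other things on the bench where they are.

Things in the scene. Friction and masses are not known exactly. Their poses are not given: they have to be found in the camera images.
- index_stand: Fixed grey stand. Origin: bench top, on the turret's vertical axis; its x axis points to the depth rod (88 mm from the axis) and the mast behind it; z up. Base plate 285 x 240 x 12 mm (x -120 to +165). Mast 28 x 50 mm at x = 144 mm, 132 mm high; its arm holds the rod's sleeve, 28 mm across, 112 to 132 mm high. Spring plunger housing beside the disc at 135 degrees from +x, 46 mm high.
- turret (a joint): Angle of the turret (scalloped aluminium disc, 200 mm across, top 40 mm high), rad, positive anticlockwise from above. 24 notches, one per 0.262, three per screw: at 0 the shortest is under the rod, at 0.785 the next taller, at 2.356 the fourth. A sprung roller resists up to 0.3 N m and pulls the freed turret into the nearest notch. Ends at -2.0, 5.1. Starts 5 to 13 clicks below the fourth.
- head_grip (a point): Grip point of the turret's black square head: on its axis, 116 mm high (8 mm under its top); turns with it, its x axis square to one flat and to the shortest screw. Head 34 x 34 mm, 24 mm high, clear all round. On the disc at 88 mm radius eight stop screws, heads 18 mm across, rise clockwise (from above) from 10 to 45 mm over the disc in 5 mm steps; each set by hand, up to 2 mm off.
- rod (a joint): How far the depth rod has been slid down from its highest position, m (0 to 0.064). The rod is vertical, 12 mm thick, and starts raised. It stays where it is left: sliding it takes about 4 N against friction.
- rod_tip (a point): The black rubber foot of the depth rod, 14 mm across, 12 mm high. This point: centre of its underside, at 100 mm height when joint rod reads 0, above the circle of the stop screws. It stops hard on the screw: a millimetre of further travel makes about 20 N or more.
- rod_knob (a point): Centre of the black round knob at the top of the depth rod: 24 mm across, 28 mm high, 104 mm above the underside of the foot. It moves with the rod.
- glue_bottle: Bystander: white glue bottle, 60 mm across, 170 mm high; origin at the centre of its underside.
- tin_can: Bystander: tin can, 74 mm across, 110 mm high; origin at the centre of its underside.
- maple_block: Bystander: pale maple block lying flat, 50 x 160 x 30 mm; origin at the centre of its underside.

How it is judged:
On the way, in this order (a step that is already met when the one before it is completed fails the run):
1. the turret sits in the notch of the fourth screw with the rod still raised (value of joint turret between 2.286 and 2.426 rad and value of joint rod below 0.016 m), for 0.3 s.
2. the rod's foot bears on the fourth screw (contact force between rod and turret above 0.5 N and value of joint turret between 2.286 and 2.426 rad), for 0.2 s.
At the end, for the whole second after the job is handed in: The turret is at rest in the notch of its fourth screw (within 0.07 rad), the rod is at rest with its foot bearing on that screw (contact force above 0.3 N) (value of joint turret between 2.286 and 2.426 rad and velocity of joint turret between -0.05 and 0.05 rad/s and contact force between rod and turret above 0.3 N and velocity of joint rod between -0.005 and 0.005 m/s); the robot touches nothing.
It fails at once if the rod is forced onto a screw with more than 20 N (contact force between rod and turret above 20 N).
It fails at once if the glue bottle is moved more than 20 mm (distance of glue_bottle from where it was at the start of the episode above 0.02 m).
It fails at once if the tin can is moved more than 20 mm (distance of tin_can from where it was at the start of the episode above 0.02 m).
It fails at once if the maple block is moved more than 20 mm (distance of maple_block from where it was at the start of the episode above 0.02 m).
It also fails if it takes over 72 s, if anything falls off the work surface, if the arm or the gripper's body presses on something with over 40 N, if the wrist force passes 120 N, or if a joint passes its speed limit or range.

## Working session

There is one attempt and no reset: what is moved stays moved. The work goes in short steps, Python scripts to look and compute and a shell command to move; the robot and the scene stay as the last step left them, time stands still between calls to the robot, and variables do not carry over. Pictures are saved under pics/ and viewed, at most 12 in all, crops included, and the job is handed in when it is done.

```bash
mkdir -p pics
python3 - <<'E'
from bench import *
import cv2,numpy as np
for n in("scene","side"):
    im=grab_frame(n); cv2.imwrite(f"pics/{n}0.png",im[:,:,::-1])
    c=camera_params(n);print(n,c['fx'],c['fy'],c['cx'],c['cy'],np.round(c['R'],3).tolist(),np.round(c['t'],3), 'pos',-np.array(c['R']).T@c['t'])
print(get_obs())
E
```

```text
scene 348.66320226281255 348.66320226281255 260.0330781549141 196.8585868937249 [[0.786, 0.618, 0.018], [0.47, -0.58, -0.665], [-0.401, 0.531, -0.747]] [-0.49  -0.161  1.24 ] pos [ 0.95801113 -0.44970139  0.82724193]
side 365.44883904984886 365.44883904984886 260.2963675732845 185.7638822665064 [[-0.706, -0.708, -0.017], [-0.428, 0.446, -0.786], [0.564, -0.548, -0.618]] [0.451 0.35  0.626] pos [0.11559272 0.5053341  0.66995427]
{'clock': 0.1, 'joints': array([-1.43011032,  0.47778939,  0.02236195,  1.55635525, -0.01151838,
        1.10928211, -0.08308238]), 'qvel': array([ 1.39596965e-04, -1.58910355e-03, -7.89379169e-05, -2.41267074e-03,
        6.61018247e-04, -1.31223564e-03,  1.05038472e-03]), 'tau': array([ 3.50671173e-03, -5.97754920e+01,  1.61330681e+00, -2.81955993e+01,
        1.28229044e-02,  5.04378535e-03,  2.94749356e-06]), 'tcp_pos': array([0.16608929, 0.65369542, 0.23037392]), 'orientation': array([-3.89754261e-01, -3.11722687e+00,  2.67531795e-03]), 'contact_force': array([-0.52386228, -0.19772808, -0.07778115]), 'moment': array([-0.04885883,  0.04361811, -0.02014319]), 'gripper_force': 0.0, 'grip_width': 0.08547755084646595}
```

View pics/scene0.png

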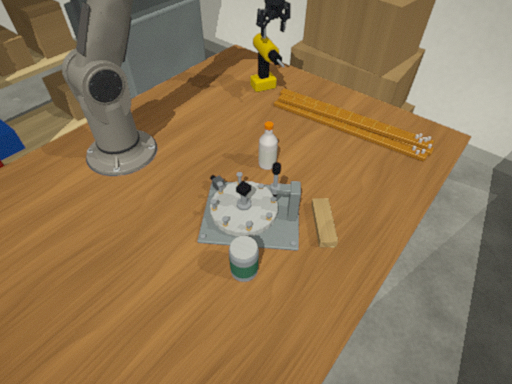

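View pics/side0.png

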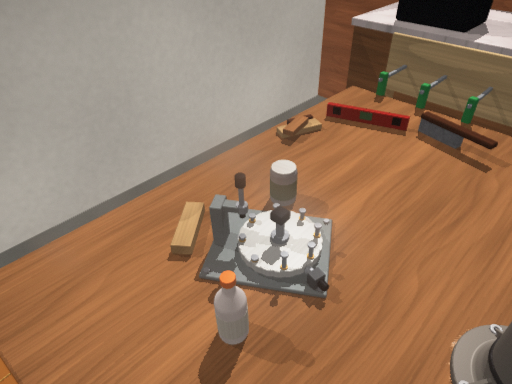

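The scene view shows the head at about (244,188), the knob at (277,169), the bottle at (268,150) and the can at (244,258). The side view shows the head at (280,215) and the knob at (240,180). Next I'll triangulate these and enlarge the turret.

```bash
cat > h.py <<'E'
from bench import *
import cv2,numpy as np
def blob(im,x,y,r=16,th=60):
    s=im[y-r:y+r,x-r:x+r].max(2)<th
    n,l,st,ce=cv2.connectedComponentsWithStats(s.astype(np.uint8))
    k=1+np.argmax(st[1:,4]); return ce[k]+[x-r,y-r],st[k]
def ray(c,p):
    R=np.array(c['R']);o=-R.T@c['t'];d=R.T@[(p[0]-c['cx'])/c['fx'],(p[1]-c['cy'])/c['fy'],1];return o,d/np.linalg.norm(d)
def plane(c,p,z):
    o,d=ray(c,p);return o+d*(z-o[2])/d[2]
def tri(rs):
    A=sum(np.eye(3)-np.outer(d,d) for o,d in rs);b=sum((np.eye(3)-np.outer(d,d))@o for o,d in rs);return np.linalg.solve(A,b)
def proj(c,X):
    q=np.array(c['R'])@X+c['t'];return np.array([c['fx']*q[0]/q[2]+c['cx'],c['fy']*q[1]/q[2]+c['cy']])
E
python3 - <<'E'
from h import *
a=cv2.imread('pics/scene0.png');b=cv2.imread('pics/side0.png');ca=camera_params('scene');cb=camera_params('side')
for n,p,q in(('head',(244,188),(280,215)),('knob',(277,169),(240,180))):
    u,s=blob(a,*p);v,t=blob(b,*q);print(n,u,s,v,t,tri([ray(ca,u),ray(cb,v)]),plane(ca,u,.116 if n=='head' else .204),plane(cb,v,.116 if n=='head' else .204))
for p,z in(((268,123),.17),((244,247),.11),((324,222),.03)):print(plane(ca,p,z))
A=cv2.resize(a[160:250,190:310],None,fx=5,fy=5,interpolation=2);B=cv2.resize(b[165:295,200:340],None,fx=5,fy=5,interpolation=2)
cv2.imwrite('pics/a.png',A);cv2.imwrite('pics/b.png',cv2.resize(B,None,fx=.92,fy=.92))
E
```

```text
Traceback (most recent call last):
  File "h.py", line 6, in blob
    k=1+np.argmax(st[1:,4]); return ce[k]+[x-r,y-r],st[k]
        ~~~~~~~~~^^^^^^^^^^
ValueError: attempt to get argmax of an empty sequence
```

Run:
```python
from h import *
a=cv2.imread('pics/scene0.png');b=cv2.imread('pics/side0.png');ca=camera_params('scene');cb=camera_params('side')
for n,p,q in(('head',(244,188),(280,215)),('knob',(277,169),(240,180))):
    u,s=blob(a,*p,12,70);v,t=blob(b,*q,14,90);print(n,u,s,v,t,tri([ray(ca,u),ray(cb,v)]),plane(ca,u,.116 if n=='head' else .204),plane(cb,v,.116 if n=='head' else .204))
for p,z in(((268,123),.17),((244,247),.11),((324,222),.03)):print(plane(ca,p,z))
A=cv2.resize(a[160:250,190:310],None,fx=5,fy=5,interpolation=2);B=cv2.resize(b[165:295,200:340],None,fx=4.5,fy=4.5,interpolation=2)
cv2.imwrite('pics/a.png',A);cv2.imwrite('pics/b.png',B)
```

```text
head [243.32413793 188.25517241] [  4   5  15  15 145] [278.75409836 217.00546448] [  5   7  18  18 183] [0.51655318 0.05854361 0.10847625] [0.52026301 0.05240238 0.116     ] [0.51210217 0.06533422 0.116     ]
knob [276.19753086 168.07407407] [ 8  5  8 13 81] [239.21212121 182.29292929] [ 9  9 10 14 99] [0.58929053 0.10703377 0.19479462] [0.59445776 0.09867298 0.204     ] [0.58039395 0.1149173  0.204     ]
[0.43430757 0.27601707 0.17      ]
[ 0.64395923 -0.09278301  0.11      ]
[0.73392779 0.15762463 0.03      ]
```

View pics/b.png

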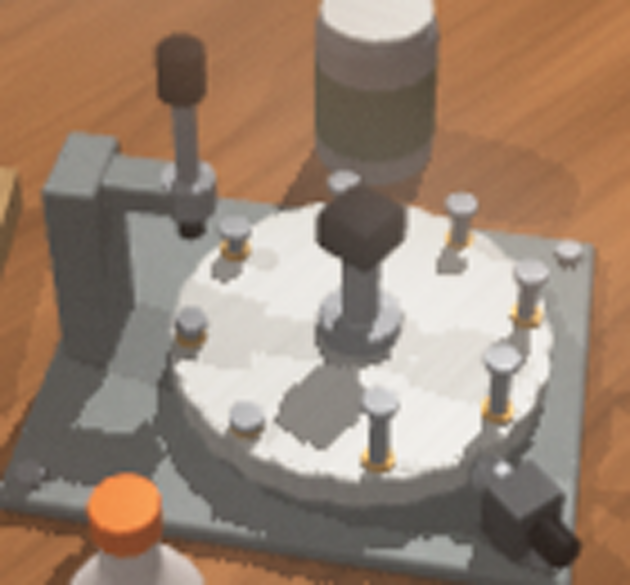

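View pics/a.png

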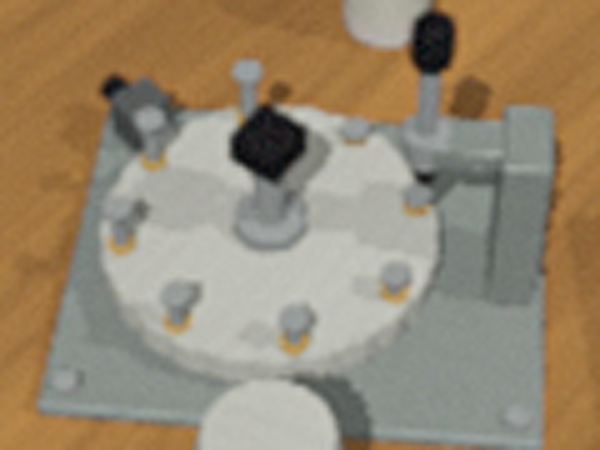

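In the side crop the shortest screw is at (247,420) and the tallest beside it at (380,405). They rise clockwise: second at (190,320), third at (235,230), fourth at (345,180). In the scene crop the shortest is at (355,130), the second at (417,200), the third at (395,280) and the fourth at (295,325). Next I'll compute the turret angle from the orange collars.

Run:
```python
from h import *
from scipy.optimize import least_squares
ca=camera_params('scene');cb=camera_params('side')
# k (0=shortest), collar centre in crops
A={1:(417,205),2:(394,288),3:(294,340),4:(177,318),5:(121,240),6:(153,157)}
B={2:(236,248),4:(459,240),5:(526,316),6:(497,408),7:(378,458)}
for nm,S,c,f in(('scene',A,ca,lambda p:np.array(p)/5+[190,160]),('side',B,cb,lambda p:np.array(p)/4.5+[200,165])):
    P={k:plane(c,f(p),.043)[:2] for k,p in S.items()}
    s=least_squares(lambda v:np.concatenate([v[:2]+.088*np.array([np.cos(v[2]-k*np.pi/4),np.sin(v[2]-k*np.pi/4)])-p for k,p in P.items()]),[.515,.06,1.0])
    print(nm,s.x,np.round(s.fun*1e3,1))
```

```text
scene [0.51865227 0.05561268 1.62891671] [-1.2  0.8  0.7 -1.  -0.3 -0.1  0.1 -0.   0.1  0.1  0.7  0.2]
side [0.51552824 0.05654722 1.62814223] [-0.2  0.7  1.  -2.1 -0.2 -0.1 -0.8  1.   0.2  0.4]
```

```bash
python3 -m jog '[{"z":0.8},{"x":0.4,"y":-0.68,"rz":-0.7},{"x":0.4,"y":-0.68,"rz":-0.7},{"x":0.4,"y":-0.68,"rz":-0.7},{"x":0.4,"y":-0.68,"rz":-0.7},{"x":0.4,"y":-0.68,"rz":-0.7},{"x":0.4,"y":-0.68,"rz":-0.7},{"x":0.4,"y":-0.68,"rz":-0.7}]' 60; python3 -m jog '[{"x":0.4,"y":-0.68,"rz":-0.7},{"x":0.4,"y":-0.68,"rz":-0.7},{"x":0.4,"y":-0.68,"rz":-0.7},{"x":0.4,"y":-0.68,"rz":-0.25},{"x":0.4,"y":-0.68},{"x":0.4,"y":-0.68},{"x":0.4,"y":-0.68},{}]'
python3 - <<'E'
from h import *
from scipy.spatial.transform import Rotation as Ro
o=get_obs();c=camera_params('wrist');im=grab_frame('wrist');cv2.imwrite('pics/w1.png',im[:,:,::-1])
print(o['tcp_pos'],o['joints'],Ro.from_rotvec(o['orientation']).as_matrix().round(3),-np.array(c['R']).T@c['t'])
for X in([.517,.056,.124],[.517,.056,.04],[.5906,.1043,.218]):print(proj(c,np.array(X)))
E
```

```text
[0.16608929 0.65369542 0.23037392] [-1.43011032  0.47778939  0.02236195  1.55635525 -0.01151838  1.10928211
 -0.08308238] [[-0.969  0.246 -0.   ]
 [ 0.246  0.969 -0.002]
 [-0.    -0.002 -1.   ]] [0.090589   0.67328719 0.37368474]
[-91.76122703 518.34157377]
[-35.09071916 450.30968608]
[-109.66523734  659.42737048]validation failed for argument at $[0]...
validation failed for argument at $[0]...
```

View pics/w1.png

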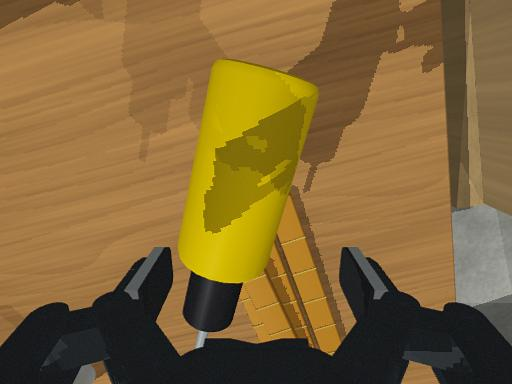

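The image shows only the drill under the wrist, because the jog was refused: each row needs all its keys.

```bash
python3 -m jog '[{"rx":0,"ry":0,"rz":0,"x":0,"y":0,"z":0.8,"jaw":1},{"rx":0,"ry":0,"rz":-0.7,"x":0.4,"y":-0.68,"z":0,"jaw":1},{"rx":0,"ry":0,"rz":-0.7,"x":0.4,"y":-0.68,"z":0,"jaw":1},{"rx":0,"ry":0,"rz":-0.7,"x":0.4,"y":-0.68,"z":0,"jaw":1},{"rx":0,"ry":0,"rz":-0.7,"x":0.4,"y":-0.68,"z":0,"jaw":1},{"rx":0,"ry":0,"rz":-0.7,"x":0.4,"y":-0.68,"z":0,"jaw":1},{"rx":0,"ry":0,"rz":-0.7,"x":0.4,"y":-0.68,"z":0,"jaw":1},{"rx":0,"ry":0,"rz":-0.7,"x":0.4,"y":-0.68,"z":0,"jaw":1}]' 60; python3 -m jog '[{"rx":0,"ry":0,"rz":-0.7,"x":0.4,"y":-0.68,"z":0,"jaw":1},{"rx":0,"ry":0,"rz":-0.7,"x":0.4,"y":-0.68,"z":0,"jaw":1},{"rx":0,"ry":0,"rz":-0.7,"x":0.4,"y":-0.68,"z":0,"jaw":1},{"rx":0,"ry":0,"rz":-0.25,"x":0.4,"y":-0.68,"z":0,"jaw":1},{"rx":0,"ry":0,"rz":0,"x":0.4,"y":-0.68,"z":0,"jaw":1},{"rx":0,"ry":0,"rz":0,"x":0.4,"y":-0.68,"z":0,"jaw":1},{"rx":0,"ry":0,"rz":0,"x":0.4,"y":-0.68,"z":0,"jaw":1},{"rx":0,"ry":0,"rz":0,"x":0,"y":0,"z":0,"jaw":1}]'
python3 - <<'E'
from h import *
from scipy.spatial.transform import Rotation as Ro
o=get_obs();c=camera_params('wrist');im=grab_frame('wrist');cv2.imwrite('pics/w1.png',im[:,:,::-1])
print(o['tcp_pos'],o['joints'],Ro.from_rotvec(o['orientation']).as_matrix().round(3),-np.array(c['R']).T@c['t'])
for X in([.517,.056,.124],[.517,.056,.04],[.5906,.1043,.218]):print(proj(c,np.array(X)))
E
```

```text
clock: 1.15
tcp_pos: [0.3348, 0.3671, 0.2792]
orientation: [-1.653, -2.672, -0.0]
contact_force: [1.3, 0.4, 1.0]
grip_width: 0.0855
gripper_force: 0.0
clock: 2.15
tcp_pos: [0.5033, 0.079, 0.2794]
orientation: [2.165, 2.275, -0.001]
contact_force: [-0.7, 0.3, 0.7]
grip_width: 0.085
gripper_force: 0.0
[0.50334796 0.07904141 0.27938806] [-0.79825849  0.16249526  0.59196543  1.91763703 -0.10024266  1.09039832
 -0.11634135] [[-0.05   0.999  0.001]
 [ 0.999  0.05  -0.001]
 [-0.001  0.001 -1.   ]] [0.49965553 0.15746807 0.42256594]
[266.6721592  198.79427748]
[264.40826906 178.88274732]
[375.54527999 182.87513517]
```

View pics/w1.png

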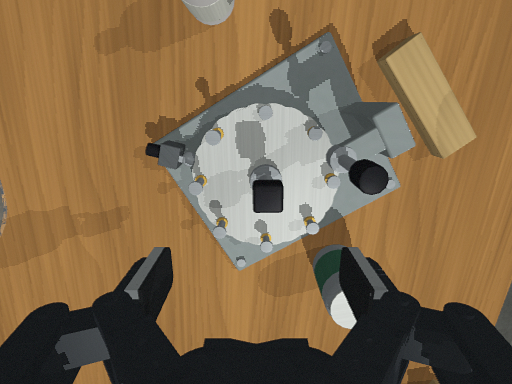

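The wrist view shows the square head at (268,195), aligned with the image axes, and the knob top at about (375,177), close to the predictions. Next I'll refine both from the masks.

Run:
```python
from h import *
im=cv2.imread('pics/w1.png');c=camera_params('wrist');print(c['fx'])
for x,y,r in((268,195,25),(368,177,28)):
    s=(im[y-r:y+r,x-r:x+r].max(2)<62).astype(np.uint8)
    k=max(cv2.findContours(s,0,1)[0],key=cv2.contourArea)+np.array([x-r,y-r]);print(cv2.boundingRect(k),cv2.minAreaRect(k),cv2.contourArea(k))
for X in([.517-.017,.056-.017,.124],[.517+.017,.056+.017,.124],[.517+.017,.056+.017,.1]):print(proj(c,np.array(X)))
# head: lower edge and sides belong to the top face
k=max(cv2.findContours((im[170:220,243:293].max(2)<62).astype(np.uint8),0,1)[0],key=cv2.contourArea)+np.array([243,170])
x,y,w,h=cv2.boundingRect(k);p=plane(c,(x+w/2,y+h-.5),.124);print('head centre',p+[0,.017,0])
print(plane(c,(376,178),.218))
cv2.imwrite('pics/w1z.png',cv2.resize(im[140:240,240:400],None,fx=5,fy=5,interpolation=2))
```

```text
289.39040316754586
(253, 180, 30, 33) ((267.5, 196.0), (32.0, 29.0), 90.0) 885.5
(349, 159, 40, 36) ((368.25885009765625, 175.86474609375), (39.91520690917969, 31.346450805664062), 40.601295471191406) 980.5
[251.09100719 214.8206654 ]
[284.2225521  187.05074953]
[282.27475679 181.13732313]
head centre [0.51854336 0.05976617 0.124     ]
[0.5891135  0.11077965 0.218     ]
```

View pics/w1z.png

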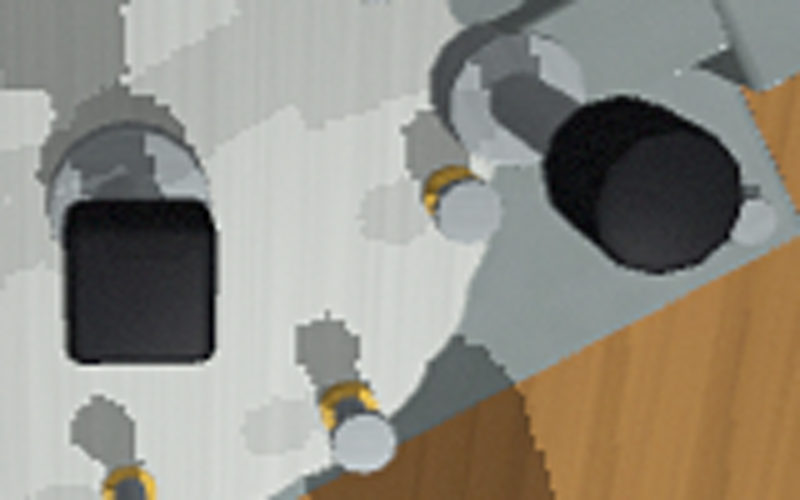

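```bash
python3 -m jog '[{"rx":0,"ry":0,"rz":0,"x":0.245,"y":-0.36,"z":0,"jaw":1},{"rx":0,"ry":0,"rz":0,"x":0,"y":0,"z":-0.8,"jaw":1},{"rx":0,"ry":0,"rz":0,"x":0,"y":0,"z":-0.8,"jaw":1},{"rx":0,"ry":0,"rz":0,"x":0,"y":0,"z":-0.8,"jaw":1},{"rx":0,"ry":0,"rz":0,"x":0,"y":0,"z":-0.4,"jaw":1},{"rx":0,"ry":0,"rz":0,"x":0,"y":0,"z":-0.25,"jaw":1},{"rx":0,"ry":0,"rz":0,"x":0,"y":0,"z":0,"jaw":1}]' 60; python3 -m jog '[{"rx":0,"ry":0,"rz":0,"x":0,"y":0,"z":0,"jaw":-0.2},{"rx":0,"ry":0,"rz":0,"x":0,"y":0,"z":0,"jaw":-0.4},{"rx":0,"ry":0,"rz":0,"x":0,"y":0,"z":0,"jaw":-1},{"rx":0,"ry":0,"rz":0,"x":0,"y":0,"z":0,"jaw":-1},{"rx":0,"ry":0,"rz":0,"x":0,"y":0,"z":0,"jaw":-1},{"rx":0,"ry":0,"rz":0,"x":0,"y":0,"z":0,"jaw":-1},{"rx":0,"ry":0,"rz":0,"x":0,"y":0,"z":0,"jaw":-1}]' 60
```

```text
clock: 3.08
tcp_pos: [0.5163, 0.0622, 0.0958]
orientation: [-2.156, -2.284, 0.002]
contact_force: [-0.3, -0.9, 0.7]
grip_width: 0.0856
gripper_force: 0.0
clock: 3.95
tcp_pos: [0.5176, 0.0616, 0.0973]
orientation: [2.157, 2.283, 0.002]
contact_force: [-1.9, 0.5, 7.1]
grip_width: 0.0334
gripper_force: 60.8
```

```bash
python3 -m jog '[{"rx":0,"ry":0,"rz":0,"x":0,"y":0,"z":0,"jaw":0.3},{"rx":0,"ry":0,"rz":0,"x":0,"y":0,"z":0,"jaw":0.3},{"rx":0,"ry":0,"rz":0,"x":0.01,"y":-0.06,"z":0,"jaw":0.3},{"rx":0,"ry":0,"rz":0,"x":0,"y":0,"z":0,"jaw":-1},{"rx":0,"ry":0,"rz":0,"x":0,"y":0,"z":0,"jaw":-1},{"rx":0,"ry":0,"rz":0,"x":0,"y":0,"z":0,"jaw":-1},{"rx":0,"ry":0,"rz":0,"x":0,"y":0,"z":0,"jaw":-1}]' 80
```

```text
clock: 4.82
tcp_pos: [0.5178, 0.0575, 0.0966]
orientation: [2.158, 2.283, 0.001]
contact_force: [-0.2, -1.3, 5.2]
grip_width: 0.0327
gripper_force: 80.4
```

```bash
python3 -m jog '[{"rx":0,"ry":0,"rz":0.5,"x":0,"y":0,"z":0,"jaw":-1},{"rx":0,"ry":0,"rz":0.5,"x":0,"y":0,"z":0,"jaw":-1},{"rx":0,"ry":0,"rz":0.5,"x":0,"y":0,"z":0,"jaw":-1},{"rx":0,"ry":0,"rz":0.5,"x":0,"y":0,"z":0,"jaw":-1},{"rx":0,"ry":0,"rz":0.5,"x":0,"y":0,"z":0,"jaw":-1},{"rx":0,"ry":0,"rz":0.5,"x":0,"y":0,"z":0,"jaw":-1},{"rx":0,"ry":0,"rz":0,"x":0,"y":0,"z":0,"jaw":-1}]'; python3 -c "
from h import *
print(get_obs()['moment'],get_obs()['joints'])"
```

```text
clock: 5.7
tcp_pos: [0.5169, 0.0572, 0.0966]
orientation: [-1.492, -2.763, 0.001]
contact_force: [-3.7, -2.8, 8.5]
grip_width: 0.0327
gripper_force: 80.8
[-0.41479709  0.54628285  0.0751381 ] [-0.52651061  0.42359556  0.36863007  2.05899669 -0.232475    0.69891016
  0.57195787]
```

```bash
python3 -m jog '[{"rx":0,"ry":0,"rz":0.5,"x":0,"y":0,"z":0,"jaw":-1},{"rx":0,"ry":0,"rz":0.5,"x":0,"y":0,"z":0,"jaw":-1},{"rx":0,"ry":0,"rz":0.5,"x":0,"y":0,"z":0,"jaw":-1},{"rx":0,"ry":0,"rz":0.5,"x":0,"y":0,"z":0,"jaw":-1},{"rx":0,"ry":0,"rz":0.5,"x":0,"y":0,"z":0,"jaw":-1},{"rx":0,"ry":0,"rz":0.5,"x":0,"y":0,"z":0,"jaw":-1},{"rx":0,"ry":0,"rz":0.5,"x":0,"y":0,"z":0,"jaw":-1},{"rx":0,"ry":0,"rz":0.5,"x":0,"y":0,"z":0,"jaw":-1}]'; python3 -m jog '[{"rx":0,"ry":0,"rz":0.5,"x":0,"y":0,"z":0,"jaw":-1},{"rx":0,"ry":0,"rz":0,"x":0,"y":0,"z":0,"jaw":-1},{"rx":0,"ry":0,"rz":0,"x":0,"y":0,"z":0,"jaw":-1}]'
python3 - <<'E'
from h import *
print(get_obs()['moment'])
a=grab_frame('scene');b=grab_frame('side')
A=cv2.resize(a[160:250,190:310],None,fx=3.5,fy=3.5,interpolation=2);B=cv2.resize(b[165:295,200:340],None,fx=2.4,fy=2.4,interpolation=2)
B=cv2.resize(B,(380,315))
cv2.imwrite('pics/t1.png',np.hstack([A,B])[:,:,::-1])
E
```

```text
clock: 6.7
tcp_pos: [0.5162, 0.0563, 0.0965]
orientation: [-0.456, -3.106, 0.002]
contact_force: [-5.7, -5.3, 10.3]
grip_width: 0.0325
gripper_force: 81.2
clock: 7.08
tcp_pos: [0.5162, 0.0562, 0.0966]
orientation: [-0.324, -3.122, 0.003]
contact_force: [-5.9, -4.1, 11.3]
grip_width: 0.0329
gripper_force: 81.2
[-0.81859311  0.99390708  0.1142126 ]
```

View pics/t1.png

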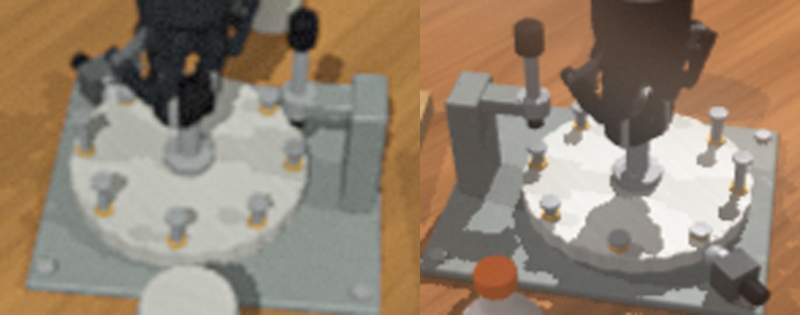

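The side half shows the fourth screw at (537,155) directly below the foot at (537,122), and the shortest at (700,235). I'll release and rise.

```bash
python3 -m jog '[{"rx":0,"ry":0,"rz":0,"x":0,"y":0,"z":0,"jaw":0.4},{"rx":0,"ry":0,"rz":0,"x":0,"y":0,"z":0,"jaw":0.4},{"rx":0,"ry":0,"rz":0,"x":0,"y":0,"z":0,"jaw":0.4},{"rx":0,"ry":0,"rz":0,"x":0,"y":0,"z":0.6,"jaw":0.4},{"rx":0,"ry":0,"rz":0,"x":0,"y":0,"z":0.8,"jaw":0.4},{"rx":0,"ry":0,"rz":0,"x":0,"y":0,"z":0.8,"jaw":0.4},{"rx":0,"ry":0,"rz":0,"x":0,"y":0,"z":0.8,"jaw":-1},{"rx":0,"ry":0,"rz":0,"x":0,"y":0,"z":0,"jaw":-1}]'
python3 - <<'E'
from h import *
c=camera_params('wrist');im=grab_frame('wrist');cv2.imwrite('pics/w2.png',im[:,:,::-1])
th=2.356+.5813
for n,X in dict(rod=[.5906,.1043,.218],tip4=[.517+.088*np.cos(th-2.356),.056+.088*np.sin(th-2.356),.065],short=[.517+.088*np.cos(th),.056+.088*np.sin(th),.05]).items():print(n,proj(c,np.array(X)))
print(get_obs()['tcp_pos'],get_obs()['contact_force'],get_obs()['grip_width'])
E
```

```text
clock: 8.18
tcp_pos: [0.5199, 0.0584, 0.2803]
orientation: [0.321, 3.118, 0.005]
contact_force: [0.5, 0.2, -0.4]
grip_width: 0.024
gripper_force: 0.0
rod [326.99797391 276.06168276]
tip4 [299.52085907 208.75191903]
short [252.26809234  88.64105925]
[0.51845091 0.05826009 0.27787557] [ 0.62393878 -0.64426747 -0.9268062 ] 0.016447887767671848
```

View pics/w2.png

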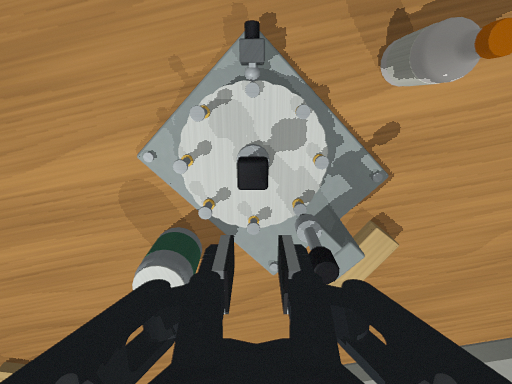

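The fourth screw is at (299,207) (predicted 299.5,209) and the shortest at (252,88) (predicted 252,89), so the turret is in the right notch. Now I'll take the shut fingers over the knob.

```bash
python3 -m jog '[{"rx":0,"ry":0,"rz":0,"x":0.4,"y":0.26,"z":0,"jaw":-1},{"rx":0,"ry":0,"rz":0,"x":0.4,"y":0.26,"z":0,"jaw":-1},{"rx":0,"ry":0,"rz":0,"x":0.4,"y":0.26,"z":0,"jaw":-1},{"rx":0,"ry":0,"rz":0,"x":0,"y":0,"z":-0.4,"jaw":-1},{"rx":0,"ry":0,"rz":0,"x":0,"y":0,"z":-0.3,"jaw":-1},{"rx":0,"ry":0,"rz":0,"x":0,"y":0,"z":0,"jaw":-1},{"rx":0,"ry":0,"rz":0,"x":0,"y":0,"z":0,"jaw":-1}]' 60
python3 - <<'E'
from h import *
a=grab_frame('scene');b=grab_frame('side')
A=cv2.resize(a[130:220,220:320],(400,360));B=cv2.resize(b[130:230,180:290],(396,360))
cv2.imwrite('pics/t2.png',np.hstack([A,B])[:,:,::-1])
E
```

```text
clock: 9.1
tcp_pos: [0.5896, 0.1044, 0.2346]
orientation: [0.322, 3.125, 0.0]
contact_force: [0.4, -0.8, 0.6]
grip_width: 0.0001
gripper_force: 0.0
```

View pics/t2.png

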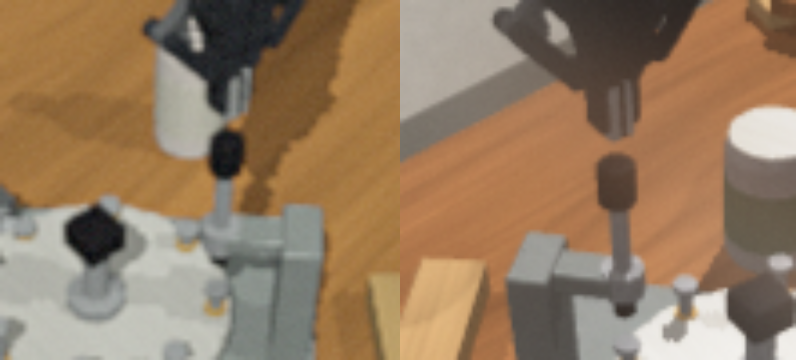

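The fingertips are centred over the knob in both views. Pressing down.

```bash
python3 -m jog '[{"rx":0,"ry":0,"rz":0,"x":0,"y":0,"z":-0.12,"jaw":-1},{"rx":0,"ry":0,"rz":0,"x":0,"y":0,"z":-0.12,"jaw":-1},{"rx":0,"ry":0,"rz":0,"x":0,"y":0,"z":-0.08,"jaw":-1},{"rx":0,"ry":0,"rz":0,"x":0,"y":0,"z":-0.08,"jaw":-1},{"rx":0,"ry":0,"rz":0,"x":0,"y":0,"z":-0.08,"jaw":-1},{"rx":0,"ry":0,"rz":0,"x":0,"y":0,"z":-0.08,"jaw":-1},{"rx":0,"ry":0,"rz":0,"x":0,"y":0,"z":-0.08,"jaw":-1}]' ; python3 -m jog '[{"rx":0,"ry":0,"rz":0,"x":0,"y":0,"z":-0.02,"jaw":-1},{"rx":0,"ry":0,"rz":0,"x":0,"y":0,"z":-0.02,"jaw":-1}]'
```

```text
clock: 10.07
tcp_pos: [0.5894, 0.1046, 0.1956]
orientation: [-0.322, -3.125, 0.0]
contact_force: [-1.8, -0.6, 3.1]
grip_width: 0.0002
gripper_force: 1.4
clock: 10.32
tcp_pos: [0.5894, 0.1046, 0.1934]
orientation: [-0.322, -3.125, 0.0]
contact_force: [-1.8, -0.5, 3.3]
grip_width: -0.0
gripper_force: 1.3
```

```bash
python3 -m jog '[{"rx":0,"ry":0,"rz":0,"x":0,"y":0,"z":-0.02,"jaw":-1},{"rx":0,"ry":0,"rz":0,"x":0,"y":0,"z":-0.02,"jaw":-1},{"rx":0,"ry":0,"rz":0,"x":0,"y":0,"z":-0.02,"jaw":-1},{"rx":0,"ry":0,"rz":0,"x":0,"y":0,"z":-0.015,"jaw":-1}]'; for i in 1; do :; done; python3 -m jog '[{"rx":0,"ry":0,"rz":0,"x":0,"y":0,"z":-0.01,"jaw":-1},{"rx":0,"ry":0,"rz":0,"x":0,"y":0,"z":0,"jaw":-1}]'
```

```text
clock: 10.82
tcp_pos: [0.5895, 0.1046, 0.1889]
orientation: [-0.322, -3.125, 0.0]
contact_force: [-2.0, -0.5, 3.3]
grip_width: 0.0001
gripper_force: 1.3
clock: 11.08
tcp_pos: [0.5898, 0.1047, 0.1883]
orientation: [0.322, 3.124, 0.0]
contact_force: [0.8, -0.6, -0.9]
grip_width: 0.0001
gripper_force: 0.0
```

```bash
python3 -m jog '[{"rx":0,"ry":0,"rz":0,"x":0,"y":0,"z":-0.01,"jaw":-1},{"rx":0,"ry":0,"rz":0,"x":0,"y":0,"z":-0.01,"jaw":-1}]'
```

```text
clock: 11.32
tcp_pos: [0.5898, 0.1047, 0.1874]
orientation: [0.322, 3.124, 0.0]
contact_force: [-0.5, 0.2, 2.8]
grip_width: -0.0
gripper_force: 1.3
```

```bash
python3 -m jog '[{"rx":0,"ry":0,"rz":0,"x":0,"y":0,"z":-0.01,"jaw":-1},{"rx":0,"ry":0,"rz":0,"x":0,"y":0,"z":-0.01,"jaw":-1}]'
```

```text
clock: 11.58
tcp_pos: [0.5898, 0.1047, 0.1861]
orientation: [0.322, 3.124, 0.0]
contact_force: [-0.2, -0.8, 2.6]
grip_width: -0.0
gripper_force: 1.3
```

```bash
python3 -m jog '[{"rx":0,"ry":0,"rz":0,"x":0,"y":0,"z":-0.01,"jaw":-1}]'
```

```text
clock: 11.7
tcp_pos: [0.5898, 0.1047, 0.1855]
orientation: [0.322, 3.124, 0.0]
contact_force: [0.1, 0.1, 2.5]
grip_width: -0.0001
gripper_force: 1.3
```

```bash
python3 -m jog '[{"rx":0,"ry":0,"rz":0,"x":0,"y":0,"z":-0.008,"jaw":-1}]'
```

```text
clock: 11.82
tcp_pos: [0.5898, 0.1047, 0.185]
orientation: [0.322, 3.124, 0.0]
contact_force: [0.9, -0.0, 3.0]
grip_width: 0.0001
gripper_force: 1.3
```

```bash
python3 -m jog '[{"rx":0,"ry":0,"rz":0,"x":0,"y":0,"z":-0.007,"jaw":-1}]'
```

```text
clock: 11.95
tcp_pos: [0.5898, 0.1046, 0.1846]
orientation: [0.322, 3.124, 0.0]
contact_force: [0.5, -0.5, 2.5]
grip_width: -0.0001
gripper_force: 1.3
```

```bash
python3 -m jog '[{"rx":0,"ry":0,"rz":0,"x":0,"y":0,"z":-0.007,"jaw":-1}]'
```

```text
clock: 12.08
tcp_pos: [0.5898, 0.1047, 0.1843]
orientation: [0.322, 3.124, 0.0]
contact_force: [0.7, -0.1, 5.8]
grip_width: 0.0001
gripper_force: 2.8
```

```bash
python3 -m jog '[{"rx":0,"ry":0,"rz":0,"x":0,"y":0,"z":-0.006,"jaw":-1}]'
```

```text
clock: 12.2
tcp_pos: [0.5898, 0.1047, 0.1843]
orientation: [0.322, 3.124, 0.001]
contact_force: [-0.1, -0.9, 7.3]
grip_width: 0.0003
gripper_force: 3.7
```

The foot has met the screw. I'll add one slight extra press, hold, then retreat.

```bash
python3 -m jog '[{"rx":0,"ry":0,"rz":0,"x":0,"y":0,"z":-0.005,"jaw":-1},{"rx":0,"ry":0,"rz":0,"x":0,"y":0,"z":0,"jaw":-1},{"rx":0,"ry":0,"rz":0,"x":0,"y":0,"z":0,"jaw":-1},{"rx":0,"ry":0,"rz":0,"x":0,"y":0,"z":0,"jaw":-1}]'
```

```text
clock: 12.7
tcp_pos: [0.5898, 0.1047, 0.1842]
orientation: [0.322, 3.124, 0.001]
contact_force: [0.1, -0.1, 7.9]
grip_width: -0.0002
gripper_force: 3.8
```

```bash
python3 -m jog '[{"rx":0,"ry":0,"rz":0,"x":0,"y":0,"z":0.1,"jaw":-1},{"rx":0,"ry":0,"rz":0,"x":0,"y":0,"z":0.6,"jaw":-1},{"rx":0,"ry":0,"rz":0,"x":0,"y":0,"z":0.8,"jaw":-1},{"rx":0,"ry":0,"rz":0,"x":0,"y":0,"z":0,"jaw":-1},{"rx":0,"ry":0,"rz":0,"x":0,"y":0,"z":0,"jaw":-1},{"rx":0,"ry":0,"rz":0,"x":0,"y":0,"z":0,"jaw":-1}]'
python3 - <<'E'
from h import *
a=grab_frame('scene');b=grab_frame('side')
A=cv2.resize(a[150:240,200:310],(400,330));B=cv2.resize(b[155:265,190:320],(390,330))
cv2.imwrite('pics/t3.png',np.hstack([A,B])[:,:,::-1])
E
```

```text
clock: 13.45
tcp_pos: [0.5885, 0.1045, 0.2718]
orientation: [-0.321, -3.122, 0.002]
contact_force: [0.5, -0.0, 0.5]
grip_width: 0.0001
gripper_force: 0.0
```

View pics/t3.png

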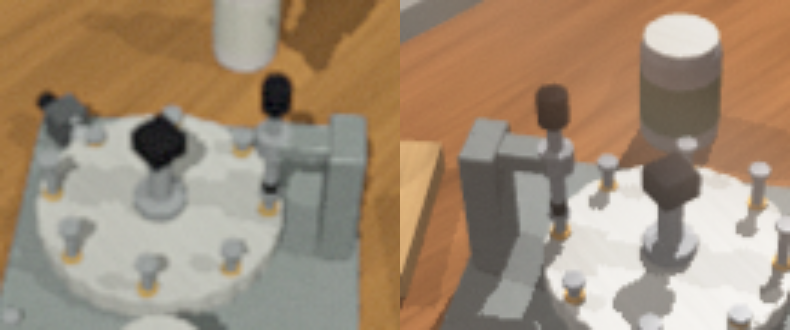

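The foot rests on the fourth screw in both views, at (270,187) left and (560,212) right, and the gripper is clear. Handing in.

```bash
python3 -c "
from bench import r
print(r.hand_in())"
```

```text
the job is handed in; nothing more can be done
None
```

I turned the turret five clicks to the fourth screw with the rod raised, then pressed the rod down until its foot rested on that screw with an estimated 4 N, and let go. I handed the job in at about 13.5 s on the robot clock; no verdict was returned.

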